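# Seat a display tray on its checkout carousel spindle

## Task

Fit the green display tray onto the counter-top carousel: lower its white sleeve over the steel spindle, keeping the tray level, and turn it gently under light downward pressure until one of its four holes drops over the driver pin and the tray lies fully home, flat on the drive plate. Never force it (keep the push well under 40 N), do not let it fall down the spindle, and let go when it is home. Leave the groceries and the scanner alone.

Things in the scene. Friction and masses are not known exactly. Their poses are not given: they have to be found in the camera images.
- tray_center (a point): Loose display tray: point on its sleeve's axis, 60 mm above the underside; z up along the sleeve. White sleeve in the middle: 34 mm outside diameter, top 120 mm above the underside, bore about 18.5 mm right through. Hold it by the sleeve from above, within 25 mm of the sleeve's top: once home, the spindle stands 10 mm above it.
- spindle_tip (a point): Top of the fixed vertical steel spindle, on its axis: 16 mm diameter, tip chamfered to 9 mm over the last 6 mm, 130 mm tall above the drive plate, 148 mm above the counter.
- spindle_foot (a point): Point on the spindle's axis at the top face of the aluminium drive plate (140 mm diameter, 18 mm above the counter, locked), on which the tray's underside must lie. Off the pin, the tray stops about 12 mm above the plate; a turn of at most 90 degrees brings a hole over the pin.
- base: Fixed carousel foot, black, 164 mm diameter, origin on its axis at counter level. On its drive plate, 50 mm from the axis, stands one red driver pin, 9 mm diameter, 12 mm tall, flat-topped. The pin's direction varies and no reading gives it (the base's yaw says nothing of it); it can be seen only before the tray covers it, otherwise find it by feel.
- tray: The same tray, origin at the centre of its underside: green 150 x 150 mm square plate 8 mm thick, rim 28 mm high, 0.25 to 0.5 kg. Four through holes of 14 mm diameter lie 50 mm from the axis, on its own +x, -x, +y and -y axes.
- milk: White bottle with red cap, 72 mm diameter, 190 mm tall, origin at the centre of its underside. Leave alone.
- punnet: Clear fruit punnet, 110 x 85 x 60 mm, origin at the centre of its underside. Leave alone.
- scanner: Black hand-held scanner lying down, 130 x 52 x 32 mm, origin at its underside. Leave alone.
- tin: Food tin with yellow label, 68 mm diameter, 80 mm tall, origin at the centre of its underside. Leave alone.
There are look-alikes about, which are no part of the job. Of the things that look like the base, the largest one is meant.

How it is judged:
By the outcome, as a careful person would: the job done as asked, in the order asked, and still so for the second after the job is handed in, with the robot touching nothing.
It also fails if it takes over 67 s, if anything falls off the work surface, if the arm or the gripper's body presses on something with over 40 N, if the wrist force passes 120 N, or if a joint passes its speed limit or range.

## Robot

A 6-joint arm with a two-finger parallel gripper is mounted at the origin on the work surface. World frame = base frame: x ahead of the robot, y to its left, z up, the work surface at z = 0. Lengths are in mm, angles in rad, forces in N, time in s.
With the tool pointing down it reaches from about 350 to 775 mm from the base axis. Payload 7.3 kg.
Tool frame: the origin (TCP) lies between the finger pads; the fingertips stand 22 mm ahead of it and the grasp point (between the pads) lies 3 mm ahead of it (nose_length is the distance from the TCP to the fingertips, in mm); z points along the fingers, y is the direction in which the jaws open and shut (so a half turn about z gives the same grasp; the last joint's range is limited). The gripper opens to 92 mm and grips with 3 to 60 N. Pads are 19 mm wide; open, the fingers measure 130 mm over their backs; the gripper's body (75 mm by 190 mm) begins 47 mm behind the grasp point.
Start: joints at [-1.312, 0.342, 1.524, -0, 1.275, -0.146], TCP at [206.786, -482.579, 248.741] pointing down, gripper open.
Joint ranges: [-2.53, 2.53], [-0.77, 2.02], [0.04, 2.7], [-1, 4.14], [0.28, 2.66], [-3.11, 3.11]. Speed limits (rad/s): [2.57, 2.57, 3.14, 3.14, 3.14, 3.14].

## Interface

Orientations are given as [roll, pitch, yaw] about the fixed x, y, z axes, in that order (R = Rz(yaw) Ry(pitch) Rx(roll)).
In Python, from plant import get_obs, capture, close_job, nose_length gives the robot as it stands.
- The arm moves only by the tool step_arm, never from a script. Its argument "increments" is text: rows parted by semicolons, each of 7 numbers parted by spaces: the turn, a rotation vector about the tool's x, y, z in rad, then the shift along the tool's x, y, z in mm, then the opening, from -1 (shut) to 1 (fully open). A call has 1 to 20 rows; each row is the pose to reach, as a shift and turn from the pose commanded when the call began, along the tool's axes at that moment; what a row does not reach only later rows make up. A row lasts 1/8 s, in which the tool goes at most 62.5 mm and 10.7 degrees, less where a joint would pass 70% of its speed; a pose out of reach is approached as far as the arm can. A call with a gripper value outside its range is refused whole. The fingers move at their own pace and stop on an object; the grip force is fixed at half the most. Time passes only in rows, so rows that repeat a pose let the fingers close. It gives the time, the measured TCP pose, the force and the opening at its end, in the units of the state.
- get_obs(): the state, without advancing time (a new reading comes with each control period).
- capture(name): name is "scene" or "side" or "wrist"; returns a dict with "frame" (480x640x3 uint8, red, green, blue), "K" (3x3 intrinsics, pixels), "extrinsics" (4x4, takes a point from world to camera coordinates); the wrist camera has in their place "tool_from_camera" (4x4, takes a point from camera to tool coordinates, whose origin is the TCP and whose axes are the flange's). Camera axes: x right, y down, z forward; pixel columns grow to the right and rows downward; lengths in mm; the calibration is good to about 2 mm. A picture is of the moment at which its call begins: read the wrist's pose just before it. There is no depth.
- close_job(): hands the job in, once; it reports no verdict.
The state is a dict: "time": time; "joint_positions": joint angles; "dq": joint speeds; "tau": joint torques, N m; "tool_pos": TCP position; "tcp_rot": TCP orientation; "contact_force": force on the tool from outside, world axes, zero at the start; "moment": the same for the moment, N m; "grip_width": finger opening in mm.
Only numpy, scipy, OpenCV 4.12 (cv2) and the standard library are available. Lean on these libraries where they do the work, as an engineer would, in place of code of your own. Each camera call takes 0.05 s, during which the arm holds its last target.

## Working session

There is one attempt and no reset: what is moved stays moved. The work goes in short steps, Python scripts to look and compute and a tool call to move; the robot and the scene stay as the last step left them, time stands still between calls to the robot, and variables do not carry over. Pictures are saved under pics/ and viewed, and the job is handed in when it is done.

Besides the shell and the picture viewer there is one more tool, called after "Request:" in YAML: its name, and indented under it one key for each argument. step_arm: Moves the arm, as the interface text tells. Its arguments: {"type":"object","properties":{"increments":{"type":"string"}},"required":["increments"]}

```bash
mkdir -p pics; ls; cat > h.py <<'E'
import numpy as np, cv2
from plant import get_obs, capture, close_job, nose_length
from scipy.spatial.transform import Rotation as R
def save(c,n): cv2.imwrite('pics/'+n+'.png',c['frame'][:,:,::-1])
E
python3 - <<'E'
from h import *
o=get_obs();print(o)
for n in ['scene','side','wrist']:
    c=capture(n);save(c,n+'0');np.savez('c_'+n+'0.npz',**c)
    print(n,c['K'].tolist(),c.get('extrinsics',c.get('tool_from_camera')).round(3).tolist())
E
```

```text
pics
{'time': 0.0, 'joint_positions': array([-1.31200122e+00,  3.42738051e-01,  1.52501705e+00, -2.00867075e-05,
        1.27541229e+00, -1.45990307e-01]), 'dq': array([-0.00122124, -0.00046124,  0.00104803, -0.00047719,  0.00039191,
        0.00062418]), 'tau': array([-2.71309573e-04, -4.31241453e+01, -2.44221890e+01,  7.17856502e-02,
        5.59134583e-02, -1.18018629e-04]), 'tool_pos': array([ 206.67827844, -482.19491872,  248.0369792 ]), 'tcp_rot': array([-3.14003187e+00, -2.10077328e-04,  4.04791115e-01]), 'contact_force': array([-0.07775156,  0.3842636 , -0.04272064]), 'moment': array([-0.01875007,  0.02250079, -0.00290665]), 'grip_width': 91.85947733877398}
scene [[474.8732695504657, 0.0, 326.12847527265876], [0.0, 474.8732695504657, 237.05296692849126], [0.0, 0.0, 1.0]] [[0.887, 0.461, 0.013, -481.245], [0.354, -0.663, -0.659, -129.654], [-0.295, 0.59, -0.752, 1534.862], [0.0, 0.0, 0.0, 1.0]]
side [[464.67608425128367, 0.0, 320.5347936229258], [0.0, 464.67608425128367, 242.621937088273], [0.0, 0.0, 1.0]] [[-0.985, -0.172, 0.022, 505.558], [-0.106, 0.499, -0.86, 182.29], [0.136, -0.849, -0.51, 1228.936], [0.0, 0.0, 0.0, 1.0]]
wrist [[407.28719872711946, 0.0, 317.6597623418925], [0.0, 407.28719872711946, 240.97815167349145], [0.0, 0.0, 1.0]] [[-0.001, -0.951, -0.31, 84.918], [1.0, -0.001, -0.0, -0.429], [-0.0, -0.31, 0.951, -137.478], [0.0, 0.0, 0.0, 1.0]]
```

View pics/scene0.png

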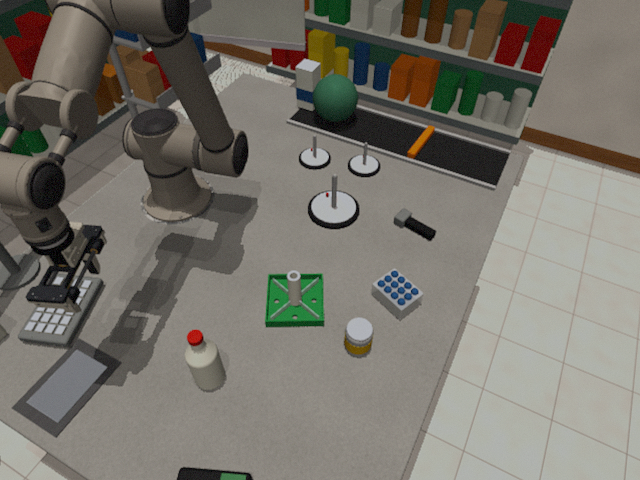

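View pics/side0.png

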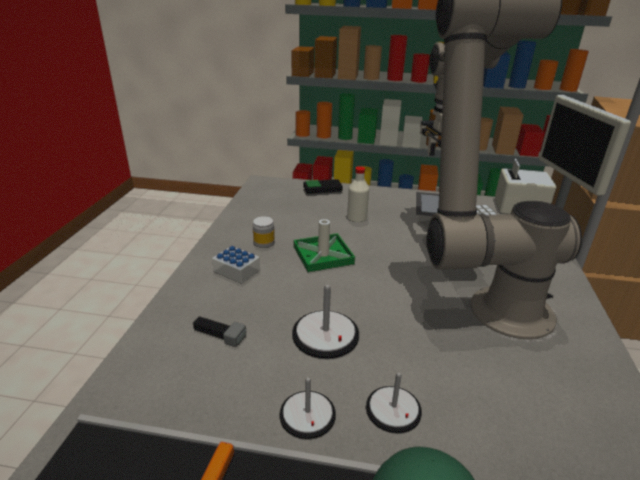

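View pics/wrist0.png

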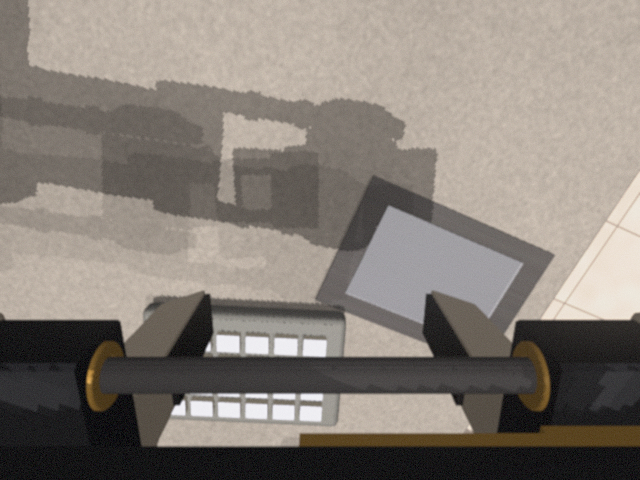

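Three things look like the base. In the scene view they are at (333,208), (315,157) and (364,164); in the side view at (326,332), (308,413) and (394,408). The one at scene (333,208) and side (326,332) is the largest, even though it is farther from the side camera. I'll confirm it in enlarged crops.

```bash
python3 - <<'E'
from h import *
s=np.load('c_scene0.npz')['frame'];d=np.load('c_side0.npz')['frame']
def crop(f,x,y,w,h,k): return cv2.resize(f[y:y+h,x:x+w],None,fx=k,fy=k,interpolation=cv2.INTER_NEAREST)[:,:,::-1]
a=np.hstack([crop(s,295,140,100,100,4),crop(d,280,270,100,100,4)])
b=np.hstack([crop(s,250,255,100,100,4)[:,:400],crop(d,275,200,100,100,4)])
cv2.imwrite('pics/crop1.png',a);cv2.imwrite('pics/crop2.png',b)
E
```

```text
(no output)
```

View pics/crop1.png

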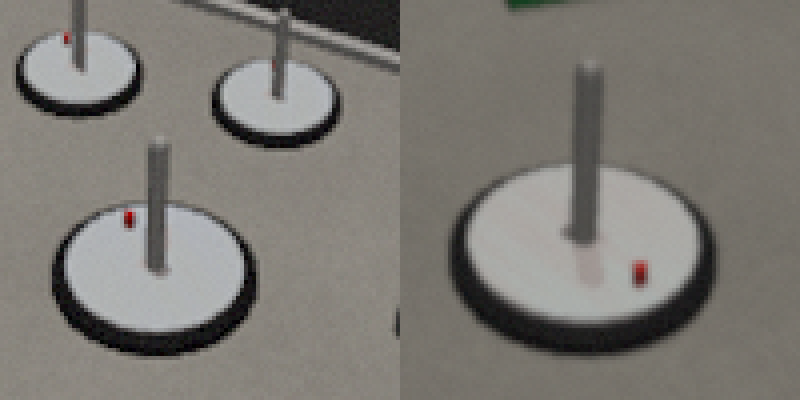

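View pics/crop2.png

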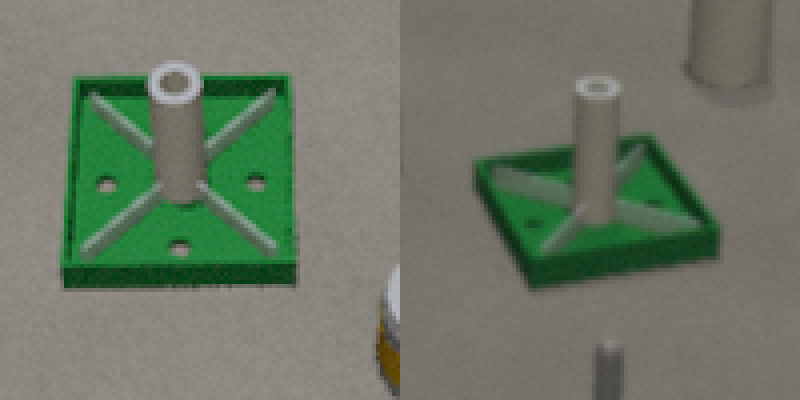

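The crop confirms that the largest base (the left one, with the spindle tip at scene (334,175)) is the one to use. Its red pin top is at scene (327,193) and side (340,335). The tray sleeve top is at scene (294,275) and side (324,222). Next I'll measure these.

```bash
cat >> h.py <<'E'
def ray(c,uv):
    E=c['extrinsics'];K=c['K'];d=np.linalg.solve(K,[uv[0],uv[1],1.]);Rm=E[:3,:3]
    d=Rm.T@d;o=-Rm.T@E[:3,3];return o,d/np.linalg.norm(d)
def tri(*rs):
    A=sum(np.eye(3)-np.outer(d,d) for o,d in rs);b=sum((np.eye(3)-np.outer(d,d))@o for o,d in rs)
    return np.linalg.solve(A,b)
def onz(r,z): o,d=r;return o+d*(z-o[2])/d[2]
E
python3 - <<'E'
from h import *
s=dict(np.load('c_scene0.npz'));d=dict(np.load('c_side0.npz'))
S=lambda x,y,x0,y0:(x0+(x+.5)/4-.5,y0+(y+.5)/4-.5)
for n,a,b,z in [('tip',S(158,139,295,140),S(188,65,280,270),148),('foot',S(157,271,295,140),S(184,238,280,270),18),('pintop',S(129,212,295,140),S(241,263,280,270),30),('sleeve',S(176,83,250,255),S(197,88,275,200),120)]:
    print(n,tri(ray(s,a),ray(d,b)).round(1),onz(ray(s,a),z).round(1),onz(ray(d,b),z).round(1))
for p in [(106,184),(256,182),(180,247)]: print('hole',onz(ray(s,S(*p,250,255)),8).round(1))
for p in [(134,224),(253,204)]: print('hole side',onz(ray(d,S(*p,275,200)),8).round(1))
# plate contour fit: white plate
for c,n,box in [(s,'scene',(300,180,370,235)),(d,'side',(285,300,365,362))]:
    f=c['frame'].astype(int);x0,y0,x1,y1=box
    m=np.zeros(f.shape[:2],np.uint8);m[y0:y1,x0:x1]=(f.max(2)[y0:y1,x0:x1]<70)
    k=cv2.findContours(m,cv2.RETR_EXTERNAL,cv2.CHAIN_APPROX_NONE)[0];k=max(k,key=cv2.contourArea)
    m2=np.zeros(f.shape[:2],np.uint8);m2[y0:y1,x0:x1]=(f.min(2)[y0:y1,x0:x1]>165)
    pts=np.argwhere(m2)[:,::-1].astype(np.int32);hull=cv2.convexHull(pts);e=cv2.fitEllipse(hull)
    w=np.array([onz(ray(c,q[0]),18)[:2] for q in hull]);(cc,r)=cv2.minEnclosingCircle(w.astype(np.float32));print(n,'plate ellipse',e,onz(ray(c,e[0]),18).round(1),cc,r)
# green hull
g=cv2.inRange(cv2.cvtColor(s['frame'],cv2.COLOR_RGB2HSV),(50,120,40),(75,255,255));g[:255]=0;g[350:]=0
k=max(cv2.findContours(g,cv2.RETR_EXTERNAL,cv2.CHAIN_APPROX_NONE)[0],key=cv2.contourArea)
print(cv2.minAreaRect(k))
E
```

```text
tip [469.9 186.5 147.3] [470.1 185.9 148. ] [469.9 187.5 148. ]
foot [471.6 183.3  14.8] [475.6 180.7  18. ] [468.8 185.8  18. ]
pintop [431.1 216.7  31.7] [431.1 218.4  30. ] [430.6 214.4  30. ]
sleeve [ 536.7 -170.9  118.9] [ 538.2 -171.5  120. ] [ 535.5 -169.7  120. ]
hole [ 493.5 -195.8    8. ]
hole [ 581.1 -147.5    8. ]
hole [ 561.4 -215.     8. ]
hole side [ 578. -148.    8.]
hole side [ 492.4 -196.1    8. ]
scene plate ellipse ((333.2396545410156, 206.4619903564453), (29.917131423950195, 43.163143157958984), 91.16925048828125) [472.  183.3  18. ] (470.90789794921875, 185.51962280273438) 68.04486846923828
side plate ellipse ((325.4799499511719, 330.3086853027344), (35.0804328918457, 54.029052734375), 92.98172760009766) [468.5 190.1  18. ] (469.1141357421875, 185.1337432861328) 66.07655334472656
((294.0, 300.0), (52.0, 58.0), 90.0)
```

```bash
cat >> h.py <<'E'
def inc(cmd,tgt):
    # cmd,tgt: (x,y,z,yaw) tool down
    def rot(y): return R.from_euler('xyz',[np.pi,0,y])
    r0=rot(cmd[3]);sh=r0.inv().apply(np.array(tgt[:3])-cmd[:3]);rv=(r0.inv()*rot(tgt[3])).as_rotvec()
    return rv.round(4),sh.round(2)
def wray(c,uv,o):
    T=c['tool_from_camera'];Rt=R.from_euler('xyz',o['tcp_rot'])
    d=Rt.apply(T[:3,:3]@np.linalg.solve(c['K'],[uv[0],uv[1],1.]))
    return o['tool_pos']+Rt.apply(T[:3,3]),d/np.linalg.norm(d)
E
python3 - <<'E'
from h import *
s=dict(np.load('c_scene0.npz'));d=dict(np.load('c_side0.npz'))
print('milk',onz(ray(s,(208,385)),0),onz(ray(d,(358,219)),0),'cap',tri(ray(s,(195,337)),ray(d,(360,172))))
print('small',onz(ray(s,(315,158)),10),onz(ray(s,(364,165)),10))
print(inc((206.786,-482.579,248.741,0.405),(537,-171,245,1.263)))
E
```

```text
milk [ 472.15577774 -468.95327892    0.        ] [ 453.49582441 -438.03103383    0.        ] cap [ 458.39409545 -444.89269184  176.33982451]
small [304.61486076 373.1570131   10.        ] [470.9668687  420.24753341  10.        ]
(array([ 0.   ,  0.   , -0.858]), array([ 426.27, -156.26,    3.74]))
```

Request:
step_arm:
  increments: "0 0 -0.08 40 -15 0 1; 0 0 -0.17 85 -31 0 1; 0 0 -0.26 135 -50 1 1; 0 0 -0.35 185 -68 1 1; 0 0 -0.45 235 -86 2 1; 0 0 -0.55 285 -105 2 1; 0 0 -0.65 330 -121 3 1; 0 0 -0.74 370 -136 3 1; 0 0 -0.81 405 -148 4 1; 0 0 -0.858 426.3 -156.3 4 1; 0 0 -0.858 426.3 -156.3 4 1; 0 0 -0.858 426.3 -156.3 4 1"

```text
time: 1.65
tool_pos: [536.5, -171.4, 244.5]
tcp_rot: [-3.141, 0.0, 1.262]
contact_force: [-0.7, -0.5, 0.3]
grip_width: 91.9
```

```bash
python3 - <<'E'
from h import *
o=get_obs();print(o['time'],o['tool_pos'],o['tcp_rot'])
c=capture('wrist');save(c,'wrist1');np.savez('c_wrist1.npz',p=o['tool_pos'],r=o['tcp_rot'],**c)
E
```

```text
1.65 [ 536.53750391 -171.39033025  244.45642742] [-3.14080291e+00  3.54270560e-04  1.26196094e+00]
```

View pics/wrist1.png

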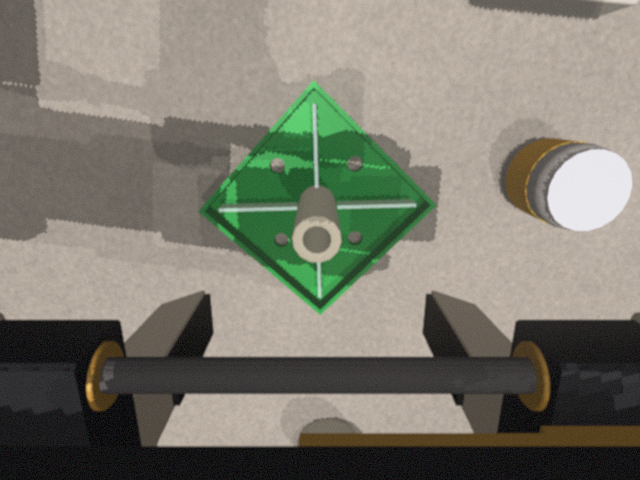

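The wrist view shows the sleeve ring centred at about (317,240) and the four holes at (278,165), (355,163), (281,239) and (354,237).

```bash
python3 - <<'E'
from h import *
c=dict(np.load('c_wrist1.npz'));o={'tool_pos':c['p'],'tcp_rot':c['r']}
f=c['frame'];hsv=cv2.cvtColor(f,cv2.COLOR_RGB2HSV)
m=cv2.inRange(hsv,(0,0,140),(179,90,255));r=np.zeros_like(m);r[212:268,288:346]=m[212:268,288:346]
k=cv2.findContours(r,cv2.RETR_CCOMP,cv2.CHAIN_APPROX_NONE)[0]
for q in k:
    if cv2.contourArea(q)>100:
        e=cv2.fitEllipse(q);print(e,onz(wray(c,e[0],o),120).round(1))
print('manual',onz(wray(c,(317,240),o),120).round(1))
h=[onz(wray(c,u,o),8) for u in [(278,165),(355,163),(281,239),(354,237)]]
print(np.round(h,1),np.mean(h,0))
for a,b in [(0,3),(1,2)]:
    v=h[b]-h[a];print(np.linalg.norm(v),np.degrees(np.arctan2(v[1],v[0]))%90)
E
```

```text
((316.54388427734375, 239.67286682128906), (47.17081832885742, 48.15217971801758), 132.30064392089844) [ 535.9 -170.6  120. ]
((316.480224609375, 239.26797485351562), (26.89900016784668, 28.90312385559082), 93.77668762207031) [ 536.  -170.3  120. ]
manual [ 536.1 -170.9  120. ]
[[ 513.  -126.2    8. ]
 [ 580.2 -145.8    8. ]
 [ 492.1 -193.8    8. ]
 [ 559.7 -213.3    8. ]] [ 536.24875113 -169.7690631     8.        ]
98.86630727898363 28.20894621786659
100.32187372070199 28.55893392096351
```

Request:
step_arm:
  increments: "0 0 0 0.6 -0.6 20 1; 0 0 0 0.6 -0.6 50 1; 0 0 0 0.6 -0.6 80 1; 0 0 0 0.6 -0.6 105 1; 0 0 0 0.6 -0.6 124 1; 0 0 0 0.6 -0.6 134.5 1; 0 0 0 0.6 -0.6 134.5 1; 0 0 0 0.6 -0.6 134.5 -1; 0 0 0 0.6 -0.6 134.5 -1; 0 0 0 0.6 -0.6 134.5 -1; 0 0 0 0.6 -0.6 134.5 -1; 0 0 0 0.6 -0.6 134.5 -1; 0 0 0 0.6 -0.6 134.5 -1; 0 0 0 0.6 -0.6 134.5 -1"

```text
time: 3.45
tool_pos: [536.5, -170.2, 110.2]
tcp_rot: [-3.141, 0.0, 1.263]
contact_force: [-1.5, 0.9, 1.3]
grip_width: 32.0
```

```bash
python3 - <<'E'
from h import *
o=get_obs();print(o['time'],o['tool_pos'],o['tcp_rot'],o['contact_force'],o['grip_width'])
E
```

```text
3.45 [ 536.49833708 -170.16023802  110.18126595] [-3.14107069e+00  4.99547419e-05  1.26299644e+00] [-1.48685721  0.9307274   1.34218473] 32.04812349949369
```

Request:
step_arm:
  increments: "0 0 0 0 0 -5 -1; 0 0 0 0 0 -20 -1; 0 0 0 0 0 -45 -1; 0 0 0 0 0 -75 -1; 0 0 0 0 0 -105 -1; 0 0 0 0 0 -135 -1; 0 0 0 0 0 -158 -1; 0 0 0 0 0 -170 -1; 0 0 0 0 0 -175 -1; 0 0 0 0 0 -175 -1; 0 0 0 0 0 -175 -1"

```text
time: 4.82
tool_pos: [536.3, -170.1, 284.2]
tcp_rot: [-3.14, -0.0, 1.263]
contact_force: [-0.7, 0.3, -4.2]
grip_width: 32.4
```

```bash
python3 - <<'E'
from h import *
o=get_obs();print(o['time'],o['tool_pos'],o['tcp_rot'],o['contact_force'],o['moment'],o['grip_width'])
c=capture('wrist');save(c,'wrist2');np.savez('c_wrist2.npz',p=o['tool_pos'],r=o['tcp_rot'],**c)
print(inc((536.6,-170.25,285.24,1.263),(470,186.3,285.24,1.263+.28)))
E
```

```text
4.825 [ 536.34972489 -170.09740637  284.22588155] [-3.13974479e+00 -2.08600445e-04  1.26277192e+00] [-0.66116555  0.28904074 -4.22395698] [ 0.01180288 -0.05851499  0.02666242] 32.41094011319481
(array([ 0.  ,  0.  , -0.28]), array([ 319.62, -171.49,   -0.  ]))
```

View pics/wrist2.png

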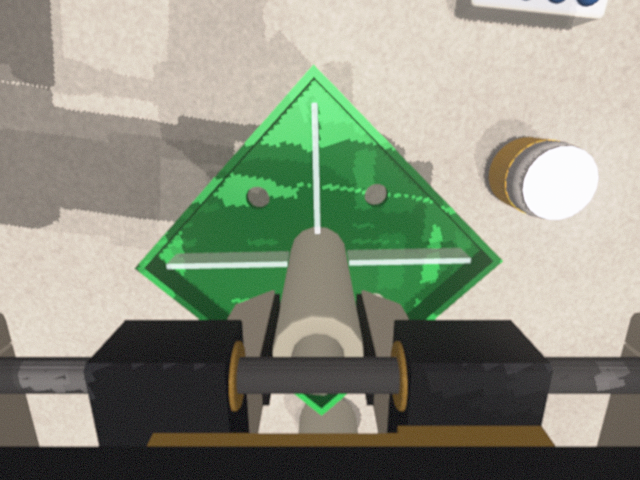

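The tray is held level, weighing about 4.2 N, with holes at (258,197) and (376,194). I'll move it over the spindle.

Request:
step_arm:
  increments: "0 0 -0.02 15 -8 0 -1; 0 0 -0.05 45 -24 0 -1; 0 0 -0.09 85 -46 0 -1; 0 0 -0.13 130 -70 0 -1; 0 0 -0.17 175 -94 0 -1; 0 0 -0.21 220 -118 0 -1; 0 0 -0.24 260 -139 0 -1; 0 0 -0.26 290 -156 0 -1; 0 0 -0.275 309 -166 0 -1; 0 0 -0.28 318 -170.5 0 -1; 0 0 -0.28 319.6 -171.5 0 -1; 0 0 -0.28 319.6 -171.5 0 -1; 0 0 -0.28 319.6 -171.5 0 -1; 0 0 -0.28 319.6 -171.5 0 -1"

```text
time: 6.62
tool_pos: [470.3, 185.7, 285.2]
tcp_rot: [3.142, 0.0, 1.542]
contact_force: [0.2, 0.3, -2.8]
grip_width: 32.5
```

```bash
python3 - <<'E'
from h import *
o=get_obs();print(o['time'],o['tool_pos'],o['tcp_rot'],o['contact_force'],o['moment'])
s=capture('scene');d=capture('side');np.savez('c_scene3.npz',**s);np.savez('c_side3.npz',**d)
def crop(f,x,y,w,h,k): return cv2.resize(f[y:y+h,x:x+w],None,fx=k,fy=k,interpolation=cv2.INTER_CUBIC)[:,:,::-1]
cv2.imwrite('pics/crop3.png',np.hstack([crop(s['frame'],280,90,130,150,3),crop(d['frame'],260,180,130,200,3)[:450]]))
c=dict(np.load('c_wrist2.npz'));q={'tool_pos':c['p'],'tcp_rot':c['r']}
z=c['p'][2]-110.2+8
h=[onz(wray(c,u,q),z) for u in [(258,197),(376,194)]];v=h[1]-h[0];print(h,np.linalg.norm(v),(np.degrees(np.arctan2(v[1],v[0]))+45)%90)
E
```

```text
6.625 [470.32075198 185.73610718 285.19361903] [3.14154574e+00 1.77168806e-04 1.54183299e+00] [ 0.17138791  0.28099879 -2.81076245] [-0.01875027 -0.14860617  0.01084603]
[array([ 512.72837673, -126.19080433,  182.02588155]), array([ 580.4214321 , -145.88187004,  182.02588155])] 70.49884973949524 28.78094524351641
```

View pics/crop3.png

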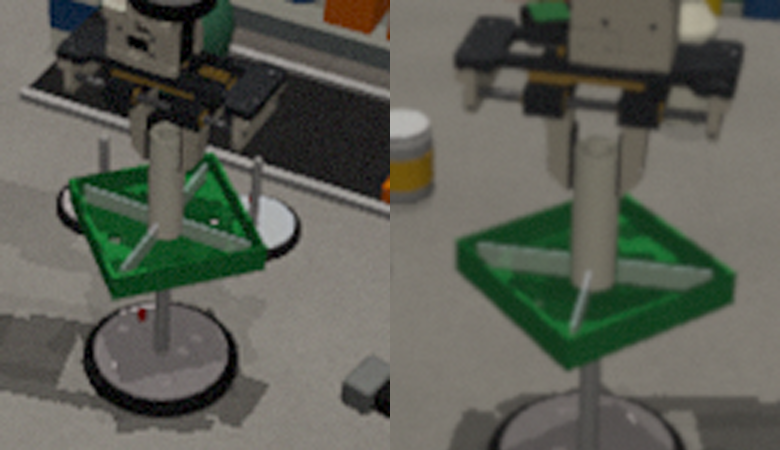

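```bash
python3 - <<'E'
from h import *
def proj(c,p):
    q=c['extrinsics'][:3,:3]@p+c['extrinsics'][:3,3];u=c['K']@q;return u[:2]/u[2]
for n,rows in [('scene',range(150,166,3)),('side',range(242,272,5))]:
    c=dict(np.load(f'c_{n}3.npz'));hs=cv2.cvtColor(c['frame'],cv2.COLOR_RGB2HSV)
    for p in [(470,186.3,z) for z in (200,240,280)]: print(n,p,proj(c,np.array(p)).round(1))
    for r in rows:
        sat=hs[r,:,1].astype(int);u0=int(proj(c,np.array([470,186.3,230]))[0])
        print(r,u0,sat[u0-12:u0+13])
E
```

```text
scene (470, 186.3, 200) [334.6 160.5]
scene (470, 186.3, 240) [335.  149.3]
scene (470, 186.3, 280) [335.4 137.6]
150 334 [144 255 210 235 255 213 212  58  39  36  28  34  26  30  30  33  37  31
  42  73 148  62  38  54  56]
153 334 [175 181 182 201 204 226 186  78  31  31  33  36  31  33  34  38  38  31
  27  30  54  62  64 107 205]
156 334 [ 46  83 109 169 238 198 188  41  39  33  31  32  32  35  28  28  32  33
  31  25  54  79 170 170 247]
159 334 [ 37  32  40  36  36  25  33  24  33  36  30  31  31  35  34  34  35  36
  32 100 223 185 192 211 240]
162 334 [139  76  60  41  41  35  33  28  38  36  32  31  27  36  32  35  33  41
  33  73 212 198 241 207 226]
165 334 [192 226 188 185 184 186 154  46  18   6  12  36  38  35  32  34  33  33
  23  44  41  34  21  28  33]
side (470, 186.3, 200) [327.4 266.5]
side (470, 186.3, 240) [327.9 251.2]
side (470, 186.3, 280) [328.5 235.3]
242 327 [23 27 31 33 30 25 28 35 37 36 37 36 33 38 36 35 35 36 36 41 33 41 41 40
 43]
247 327 [ 24  28  42  55  70  67  35  31  33  35  35  36  37  38  36  37  34  39
  35  35  32  63 130 162 195]
252 327 [166 183 184 166 169  72  36  36  35  35  38  34  35  33  33  36  34  38
  34  33  52 120 178 196 174]
257 327 [184 188 192 176 132  74  38  36  36  33  34  34  40  33  35  34  34  32
  37  30  52 102 158 172 171]
262 327 [129 143 174 190 138  67  34  34  35  33  34  36  37  37  36  34  37  33
  35  39  70 152 176 187 188]
267 327 [40 36 33 36 41 46 35 33 35 32 38 35 32 34 38 36 35 36 35 37 50 44 44 39
 38]
```

The tray is aligned over the spindle to within about 0.5 mm in both views: the sleeve centre is at scene column 335.0 against 334.9 predicted, and side 327.65 against 327.7. I'll lower it onto the tip.

Request:
step_arm:
  increments: "0 0 0 0 0 5 -1; 0 0 0 0 0 14 -1; 0 0 0 0 0 20 -1; 0 0 0 0 0 25 -1; 0 0 0 0 0 30 -1; 0 0 0 0 0 35 -1; 0 0 0 0 0 40 -1; 0 0 0 0 0 45 -1; 0 0 0 0 0 45 -1"

```text
time: 7.85
tool_pos: [470.0, 186.3, 239.7]
tcp_rot: [-3.141, 0.0, 1.543]
contact_force: [0.2, -0.0, -3.9]
grip_width: 32.4
```

```bash
python3 - <<'E'
from h import *
o=get_obs();print(o['time'],o['tool_pos'],o['tcp_rot'],o['contact_force'],o['moment'])
E
```

```text
7.85 [469.97413621 186.26512334 239.74999285] [-3.14089222e+00  2.69469274e-04  1.54281282e+00] [ 0.1706719  -0.03581064 -3.8579054 ] [ 0.03195974 -0.07061088  0.0250213 ]
```

The tip has entered with no side load. I'll carry on down to just above the pin.

Request:
step_arm:
  increments: "0 0 0 0 0 4 -1; 0 0 0 0 0 12 -1; 0 0 0 0 0 22 -1; 0 0 0 0 0 32 -1; 0 0 0 0 0 42 -1; 0 0 0 0 0 52 -1; 0 0 0 0 0 62 -1; 0 0 0 0 0 72 -1; 0 0 0 0 0 81 -1; 0 0 0 0 0 87 -1; 0 0 0 0 0 90 -1; 0 0 0 0 0 90 -1; 0 0 0 0 0 90 -1"

```text
time: 9.48
tool_pos: [470.1, 186.3, 150.2]
tcp_rot: [-3.141, 0.0, 1.543]
contact_force: [-0.3, 0.4, -5.1]
grip_width: 32.6
```

```bash
python3 - <<'E'
from h import *
o=get_obs();print(o['time'],o['tool_pos'],o['tcp_rot'],o['contact_force'],o['moment'])
s=capture('scene');d=capture('side')
def crop(f,x,y,w,h,k): return cv2.resize(f[y:y+h,x:x+w],None,fx=k,fy=k,interpolation=cv2.INTER_CUBIC)[:,:,::-1]
cv2.imwrite('pics/crop4.png',np.hstack([crop(s['frame'],280,110,130,150,3),crop(d['frame'],260,220,130,150,3)]))
E
```

```text
9.475 [470.06582753 186.2725971  150.21344283] [-3.14142742e+00  1.67435253e-04  1.54284058e+00] [-0.28655341  0.43393576 -5.13829289] [ 0.18723728  0.17213398 -0.00085506]
```

View pics/crop4.png

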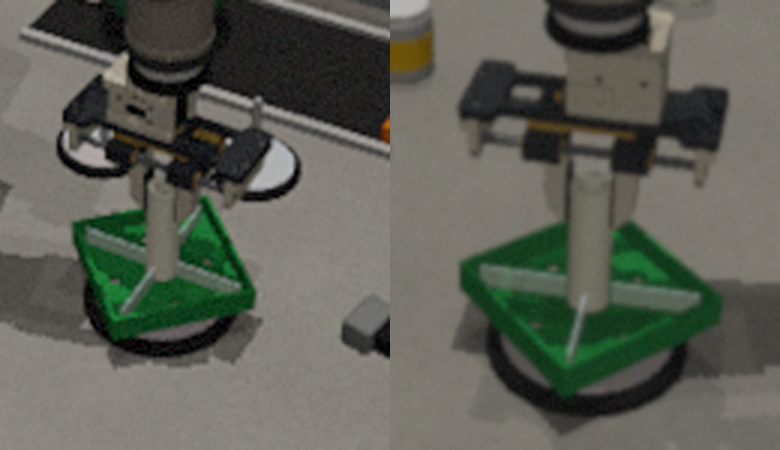

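Request:
step_arm:
  increments: "0 0 0 0 0 3 -1; 0 0 0 0 0 6 -1; 0 0 0 0 0 8 -1; 0 0 0 0 0 9 -1; 0 0 0 0 0 9.5 -1; 0 0 0 0 0 10 -1; 0 0 0 0 0 10 -1"

```text
time: 10.45
tool_pos: [470.1, 186.3, 140.2]
tcp_rot: [-3.142, 0.0, 1.543]
contact_force: [-1.6, 1.8, -2.1]
grip_width: 32.5
```

Request:
step_arm:
  increments: "0 0 0 0 0 0.5 -1; 0 0 0 0 0 1 -1; 0 0 0 0 0 1 -1; 0 0 0 0 0 1 -1"

```text
time: 10.95
tool_pos: [470.3, 186.4, 139.8]
tcp_rot: [3.141, -0.0, 1.543]
contact_force: [-4.4, 2.0, 5.9]
grip_width: 32.2
```

It has stopped on the pin, 12 mm above the plate, with a net push of about 10 N. Now I'll turn it gently.

Request:
step_arm:
  increments: "0 0 -0.015 0 0 1 -1; 0 0 -0.03 0 0 1 -1; 0 0 -0.045 0 0 1 -1; 0 0 -0.06 0 0 1 -1; 0 0 -0.075 0 0 1 -1; 0 0 -0.075 0 0 1 -1"

```text
time: 11.7
tool_pos: [470.6, 186.7, 138.7]
tcp_rot: [3.14, -0.001, 1.618]
contact_force: [-2.0, 3.2, -2.2]
grip_width: 32.6
```

Request:
step_arm:
  increments: "0 0 -0.015 0 0 0 -1; 0 0 -0.03 0 0 0 -1; 0 0 -0.045 0 0 0 -1; 0 0 -0.06 0 0 0 -1; 0 0 -0.06 0 0 0 -1"

```text
time: 12.32
tool_pos: [470.1, 186.3, 137.9]
tcp_rot: [-3.141, 0.0, 1.678]
contact_force: [1.3, 3.2, -6.0]
grip_width: 32.4
```

```bash
python3 - <<'E'
from h import *
o=get_obs();print(o['time'],o['tool_pos'],o['tcp_rot'],o['contact_force'],o['moment'])
E
```

```text
12.325 [470.12048896 186.26109012 137.93320734] [-3.14136176e+00  1.30510511e-04  1.67803609e+00] [ 1.25496437  3.22310677 -5.97869825] [ 0.55873873 -0.15505073  0.06580172]
```

The upward force has gone while the tool sits 2 mm below the pin-top contact, so a hole is over the pin. I'll lower it gently to the plate.

Request:
step_arm:
  increments: "0 0 0 0 0 1 -1; 0 0 0 0 0 2 -1; 0 0 0 0 0 3 -1; 0 0 0 0 0 4 -1; 0 0 0 0 0 4 -1"

```text
time: 12.95
tool_pos: [470.2, 186.3, 134.1]
tcp_rot: [3.142, 0.0, 1.678]
contact_force: [0.2, 3.8, -2.9]
grip_width: 32.5
```

Request:
step_arm:
  increments: "0 0 0 0 0 1 -1; 0 0 0 0 0 2 -1; 0 0 0 0 0 3 -1; 0 0 0 0 0 4 -1; 0 0 0 0 0 5 -1; 0 0 0 0 0 5.5 -1; 0 0 0 0 0 5.5 -1"

```text
time: 13.82
tool_pos: [470.1, 186.3, 128.6]
tcp_rot: [-3.142, 0.0, 1.678]
contact_force: [-1.2, 3.5, -3.0]
grip_width: 32.5
```

Request:
step_arm:
  increments: "0 0 0 0 0 0.5 -1; 0 0 0 0 0 1 -1; 0 0 0 0 0 1 -1; 0 0 0 0 0 1 -1"

```text
time: 14.32
tool_pos: [470.3, 186.5, 128.2]
tcp_rot: [3.141, -0.0, 1.678]
contact_force: [-2.9, 3.8, 4.4]
grip_width: 32.6
```

It made contact at 128.2, exactly 12 mm below the on-pin height, so the tray is home. I'll release, then rise straight up.

Request:
step_arm:
  increments: "0 0 0 0 0 -0.5 -1; 0 0 0 0 0 -0.5 0.2; 0 0 0 0 0 -0.5 1; 0 0 0 0 0 -0.5 1; 0 0 0 0 0 -0.5 1; 0 0 0 0 0 -0.5 1; 0 0 0 0 0 -0.5 1; 0 0 0 0 0 -0.5 1; 0 0 0 0 0 -10 1; 0 0 0 0 0 -30 1; 0 0 0 0 0 -60 1; 0 0 0 0 0 -95 1; 0 0 0 0 0 -125 1; 0 0 0 0 0 -140 1; 0 0 0 0 0 -140 1; 0 0 0 0 0 -140 1"

```text
time: 16.32
tool_pos: [469.8, 186.2, 267.2]
tcp_rot: [-3.141, 0.0, 1.678]
contact_force: [-0.2, -0.5, -0.3]
grip_width: 92.0
```

```bash
python3 - <<'E'
from h import *
o=get_obs();print(o['time'],o['tool_pos'],o['tcp_rot'],o['contact_force'],o['grip_width'])
s=capture('scene');d=capture('side');w=capture('wrist');save(w,'wrist5');np.savez('c_wrist5.npz',p=o['tool_pos'],r=o['tcp_rot'],**w);np.savez('c_scene5.npz',**s);np.savez('c_side5.npz',**d)
def crop(f,x,y,w,h,k): return cv2.resize(f[y:y+h,x:x+w],None,fx=k,fy=k,interpolation=cv2.INTER_CUBIC)[:,:,::-1]
cv2.imwrite('pics/crop5.png',np.hstack([crop(s['frame'],280,130,100,110,4),crop(d['frame'],275,260,100,110,4)]))
E
```

```text
16.325 [469.76396896 186.17426975 267.18241683] [-3.14066793e+00  2.24208153e-04  1.67773063e+00] [-0.22060665 -0.46814305 -0.26578943] 92.01491792703469
```

View pics/crop5.png

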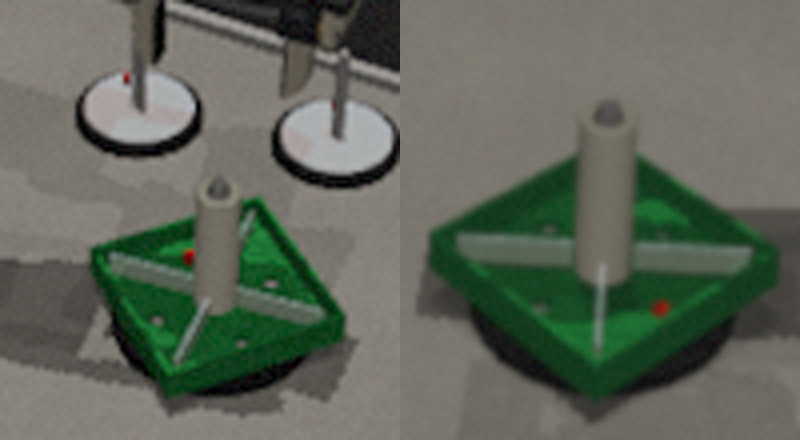

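View pics/wrist5.png

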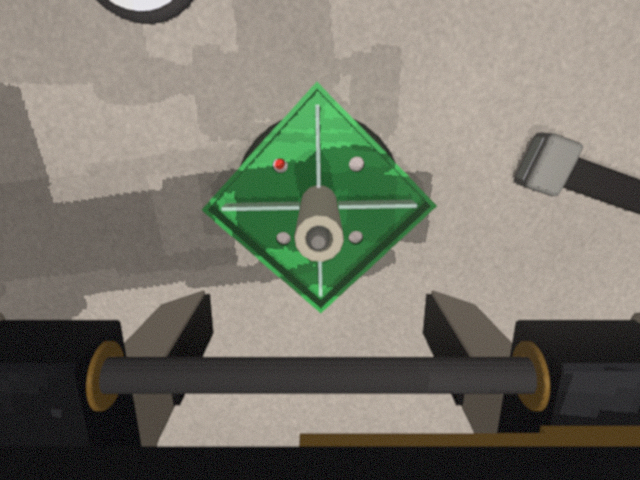

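The red pin shows through a hole at wrist (280,163), and the spindle tip stands slightly proud of the sleeve. I'll check the sleeve height once more, then hand in.

```bash
python3 - <<'E'
from h import *
s=dict(np.load('c_scene5.npz'));d=dict(np.load('c_side5.npz'))
print(tri(ray(s,(280+219/4,130+189/4)),ray(d,(275+207/4,260+116/4))))
print(get_obs()['contact_force']); close_job()
E
```

```text
[470.93614689 185.95110832 137.59911878]
[ 0.553475    0.56739504 -0.11694309]
the job is handed in; nothing more can be done
```

The tray is home on the largest carousel base, flat on the drive plate with a hole over the driver pin. The gripper has let go and stands clear above it, and I have handed the job in.

- **Fitting:** I gripped the sleeve near its top and lowered it over the spindle with almost no side load. It rested on the pin 12 mm above the plate. I then turned it about 8° under light pressure until a hole dropped over the pin, and lowered it the rest of the way.
- **Force and time:** The push I read between moves stayed at about 10 N, against the 40 N limit. The job took about 16 s of the 67 s allowed. The groceries and scanner were never approached.
- **Last checks:**
  - The tool stopped on the plate exactly 12 mm below where it had stopped on the pin.
  - The red pin shows through one hole, and the spindle tip stands slightly above the sleeve.
  - The sleeve top measured 137.6 mm high, where 138 mm is fully home.
  - The tool carried no load after release.
- **Disagreement:** The gripper read 32–32.6 mm on the 34 mm sleeve. I took this as pad give or a gauge offset, because the hold stayed firm. No check failed.

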